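# Wipe the strip crop-ends off the sorting plate

## Task

Take the scraper block from its rack and use its blade to wipe all five metal crop-ends off the sorting plate, over the open front edge, into the blue reclaim tray. Start the wiping strokes behind the crop-ends, by the back rim, and keep the blade lightly but firmly down on the ground plate all the way to the open edge, never bearing down hard; do not touch the crop-ends with the gripper. Finish with the scraper hung back in its rack, and leave the other things on the bench where they are.

Things in the scene. Friction and masses are not known exactly. Their poses are not given: they have to be found in the camera images.
- plate: Sorting plate, fixed: dark ground steel on four rubber feet. Origin on the bench under the middle of its flat top, z up; x points from the open front edge to the back rim. The flat is 50 mm above the origin and runs from x = -95 mm (open edge, sharp drop) to +95 mm (back rim) and y = -105 to +105 mm (side rims). More than 30 N from the scraper on it spoils it.
- rim: Aluminium rim fixed on the plate's back and two sides, 8 mm thick, its top 15 mm above the flat; the front is open. Same origin and axes as the plate. Inner faces at x = +95 mm and y = -105 and +105 mm. It may be touched with the blade's end or block.
- tray: Blue plastic reclaim tray, fixed in front of the plate, tucked 20 mm under its open edge: 100 mm (x) by 230 mm (y), 34 mm high, walls and floor 3 mm. Origin at the centre of its underside, axes parallel to the plate's.
- scraper: Scraper block hanging in the rack, 0.3 to 0.5 kg. Origin: middle of the aluminium block's underside, z up. Block 24 (x) by 120 (y) by 32 mm high; orange flange 56 by 120 mm, z = 32 to 38 mm; black handle rib, 22 mm thick in x, 84 mm long in y, z = 38 to 82 mm, to be gripped across x. The two long faces are alike. Its white blade: see scraper_slot.
- scraper_slot (a point): The blade slot, at the scraper's origin. The white urethane blade, 6 mm thick (x), 120 mm long (y, as long as the block), is clamped here and sticks out 7 to 21 mm below: the setting differs each time and is not reported, so where its edge meets the plate must be felt. Pressed down, the edge yields about 1 mm per 4 N, at most 5 mm; sideways it is stiff.
- rack: Grey rack, fixed, left or right of the plate: base 76 (x) by 150 mm (y), two upright rails along y, 140 mm long, 6 mm thick, 40 mm apart inside, tops 65 mm above the origin. Origin: centre of its underside, z up. The scraper's flange lies on the rail tops, block between the rails, scraper y along rack y (either way round), scraper origin then 33 mm above the rack's.
- chip1: Silver crop-end, a strip 42 by 14 mm (x, y); 4 mm thick, origin at the centre of its underside, z up. Starts flat on the plate. It lies close to the side rim at +y of the plate.
- chip2: Copper crop-end, a strip 36 by 16 mm (x, y); 4 mm thick, origin at the centre of its underside, z up. Starts flat on the plate. It lies close to the side rim at -y of the plate.
- chip3: Gold-coloured crop-end, 30 by 22 mm; 4 mm thick, origin at the centre of its underside, z up. Starts flat on the plate.
- chip4: Silver L-shaped crop-end, about 34 by 30 mm; 4 mm thick, origin at the centre of its underside, z up. Starts flat on the plate.
- chip5: Copper disc 26 mm across; 4 mm thick, origin at the centre of its underside, z up. Starts flat on the plate.
- wipes_tub: Bystander: white tub with blue lid, 100 mm across, 121 mm high, on the other side of the plate from the rack; origin at the centre of its base.
- spray_bottle: Bystander: black spray bottle, 190 mm high, 74 mm across; origin at the centre of its base.
- specimen_block: Bystander: wooden block 75 by 165 mm holding four black mounted specimens, 36 mm high; origin at the centre of its base.
- snips: Bystander: metal snips with red handles, 220 mm long, lying flat, 16 mm high; origin under the pivot.
- dishes: Bystander: stack of three clear dishes, 93 mm across, 45 mm high; origin at the centre of its base.
- micrometer: Bystander: green micrometer, 140 mm long, lying flat, 18 mm high; origin between its jaws.

How it is judged:
On the way, in this order (a step that is already met when the one before it is completed fails the run):
1. the scraper's blade is set down on the back part of the plate (scraper origin more than 30 mm behind the plate's middle), pressing with more than 1.5 N (contact force between scraper and plate above 1.5 N and x of scraper in the frame of plate above 0.03 m and z of scraper in the frame of plate between 0.05 and 0.073 m), for 0.15 s.
2. the scraper is drawn to the open edge, still pressing on the plate with more than 1 N (scraper origin more than 60 mm in front of the plate's middle) (contact force between scraper and plate above 1 N and x of scraper in the frame of plate below -0.06 m and z of scraper in the frame of plate between 0.05 and 0.073 m), for 0.1 s.
At the end, for the whole second after the job is handed in: All five crop-ends lie at rest inside the reclaim tray, below its rim; the scraper hangs released in its rack, within 12 mm across and 20 mm along the rails of the middle, flange on the rails (height within 5 mm), upright within 0.1 rad and along the rails within 0.2 rad (x of chip1 in the frame of tray between -0.05 and 0.05 m and y of chip1 in the frame of tray between -0.115 and 0.115 m and z of each of chip1, chip2, chip3, chip4, chip5 in the frame of tray below 0.034 m and linear speed of each of chip1, chip2, chip3, chip4, chip5 below 0.03 m/s and x of chip2 in the frame of tray between -0.05 and 0.05 m and y of chip2 in the frame of tray between -0.115 and 0.115 m and x of chip3 in the frame of tray between -0.05 and 0.05 m and y of chip3 in the frame of tray between -0.115 and 0.115 m and x of chip4 in the frame of tray between -0.05 and 0.05 m and y of chip4 in the frame of tray between -0.115 and 0.115 m and x of chip5 in the frame of tray between -0.05 and 0.05 m and y of chip5 in the frame of tray between -0.115 and 0.115 m and x of scraper in the frame of rack between -0.012 and 0.012 m and y of scraper in the frame of rack between -0.02 and 0.02 m and z of scraper in the frame of rack between 0.028 and 0.038 m and angle between scraper's own z axis and vertical below 0.1 rad and angle between the y axis of scraper and the y axis of rack, either way round below 0.2 rad and linear speed of scraper below 0.02 m/s); the robot touches nothing.
It fails at once if the scraper bears on the plate with more than 30 N (contact force between scraper and plate above 30 N).
It fails at once if the gripper's fingers touch a crop-end (contact force between the fingers and chip1 above 0.3 N or contact force between the fingers and chip2 above 0.3 N or contact force between the fingers and chip3 above 0.3 N or contact force between the fingers and chip4 above 0.3 N or contact force between the fingers and chip5 above 0.3 N).
It fails at once if a bystander is pushed more than 20 mm from its place (distance of any of wipes_tub, spray_bottle, specimen_block, snips, dishes, micrometer from where it was at the start of the episode above 0.02 m).
It also fails if it takes over 58 s, if anything falls off the work surface, if the arm or the gripper's body presses on something with over 40 N, if the wrist force passes 120 N, or if a joint passes its speed limit or range.

## Robot

A 6-joint arm with a two-finger parallel gripper is mounted at the origin on the work surface. World frame = base frame: x ahead of the robot, y to its left, z up, the work surface at z = 0. Lengths are in m, angles in rad, forces in N, time in s.
With the tool pointing down it reaches from about 0.375 to 0.9 m from the base axis. Payload 3.1 kg.
Tool frame: the origin (TCP) lies midway between the tips of the shut fingers; the grasp point (between the pads) lies 19 mm behind it; z points along the fingers, y is the line along which they close (so a half turn about z gives the same grasp; the last joint's range is limited). The gripper opens to 87 mm and grips with 3 to 60 N. Pads are 19 mm wide; open, the fingers measure 117 mm over their backs; the gripper's body (75 mm by 190 mm) begins 51 mm behind the grasp point.
Start: joints at [-1.385, 0.527, 1.433, -0, 1.181, -0.178], TCP at [0.222, -0.584, 0.223] pointing down, gripper open.
Joint ranges: [-3.08, 3.08], [-0.75, 2.2], [0.22, 2.44], [-1.43, 4.57], [0, 2.65], [-2.85, 2.85]. Speed limits (rad/s): [2.79, 2.79, 3.14, 3.14, 3.14, 3.14].

## Interface

Orientations are given as a unit quaternion [x, y, z, w].
In Python, from rig import get_obs, cams, job gives the robot as it stands.
- The arm moves only by the tool servo_tool, never from a script. Its argument "moves" is text: rows parted by semicolons, each of 5 numbers parted by spaces: the shift along the tool's x, y, z in m, then the turn about the tool's z in degrees, then the finger opening in m, from 0 to 0.087. In form: dx dy dz spin claw; .... A call has 1 to 10 rows; each row is the pose to reach, as a shift and turn from the pose commanded when the call began, along the tool's axes at that moment; what a row does not reach only later rows make up. A row lasts 1/12 s, in which the tool goes at most 41.7 mm and 7.16 degrees, less where a joint would pass 70% of its speed; a pose out of reach is approached as far as the arm can. A call with a gripper value outside its range is refused whole. The fingers move at their own pace and stop on an object; "grip_force" is the grip in N (left out, the last holds). Time passes only in rows, so rows that repeat a pose let the fingers close. It gives the time, the measured TCP pose, the force, the opening and the grip force at its end, in the units of the state.
- get_obs(): the state, without advancing time (a new reading comes with each control period).
- cams.camera(name): name is "scene" or "top" or "wrist"; returns the picture (400x640x3 uint8, blue, green, red); there is no depth.
- cams.camera_model(name): a dict with "fx", "fy", "cx", "cy" (pixels), "dist" ([k1, k2, p1, p2, k3] as OpenCV has them; the pictures are not rectified), "R" (3x3) and "t" (3): a world point X has camera coordinates R X + t. Camera axes: x right, y down, z forward; pixel columns grow to the right and rows downward; lengths in m; the calibration is good to about 2 mm. A picture is of the moment at which its call begins: read the wrist's pose just before it. camera_model takes no time and is no camera call; for the wrist camera it gives the pose at the moment of the call.
- job.hand_in(): hands the job in; it is judged then, once.
The state is a dict: "time": time; "q": joint angles; "joint_velocities": joint speeds; "joint_torque": joint torques, N m; "position": TCP position; "tool_rot": TCP orientation; "ft_force": force on the tool from outside, world axes, zero at the start; "moment": the same for the moment, N m; "grip_width": finger opening in m; "grip_force": force on a finger pad.
Only numpy, scipy, OpenCV 4.12 (cv2) and the standard library are available. Lean on these libraries where they do the work, as an engineer would, in place of code of your own. Each camera call takes 0.05 s, during which the arm holds its last target. There are 200 camera calls.

## Working session

There is one attempt and no reset: what is moved stays moved. The work goes in short steps, Python scripts to look and compute and a tool call to move; the robot and the scene stay as the last step left them, time stands still between calls to the robot, and variables do not carry over. Pictures are saved under pics/ and viewed, at most 10 in all, crops included, and the job is handed in when it is done.

Besides the shell and the picture viewer there is one more tool, called after "Request:" in YAML: its name, and indented under it one key for each argument. servo_tool: Moves the arm, as the interface text tells. Its arguments: {"type":"object","properties":{"moves":{"type":"string"},"grip_force":{"type":"number"}},"required":["moves"]}

```bash
mkdir -p pics; ls; python3 - <<'E'
from rig import get_obs, cams, job
import cv2, numpy as np
o=get_obs(); print({k:np.round(v,3).tolist() for k,v in o.items()})
for n in("scene","top"):
    cv2.imwrite(f"pics/{n}0.png",cams.camera(n)); m=cams.camera_model(n); print(n,{k:np.round(v,3).tolist() for k,v in m.items()})
E
```

```text
pics
{'time': 0.0, 'q': [-1.385, 0.528, 1.434, 0.0, 1.181, -0.178], 'joint_velocities': [-0.002, 0.001, 0.0, -0.001, -0.001, 0.001], 'joint_torque': [0.0, -44.004, -17.659, 0.063, 0.058, -0.0], 'position': [0.222, -0.583, 0.222], 'tool_rot': [0.984, 0.181, -0.0, -0.001], 'ft_force': [-0.038, -0.449, 0.421], 'moment': [0.031, -0.015, -0.002], 'grip_force': 0.0, 'grip_width': 0.087}
scene {'fx': 427.92, 'fy': 427.92, 'cx': 306.191, 'cy': 198.309, 'dist': [-0.04, 0.0, 0.0, 0.0, 0.0], 'R': [[-0.737, 0.676, -0.008], [0.589, 0.636, -0.498], [-0.331, -0.372, -0.867]], 't': [0.445, -0.33, 1.814]}
top {'fx': 513.292, 'fy': 513.292, 'cx': 315.481, 'cy': 205.771, 'dist': [-0.026, 0.0, 0.0, 0.0, 0.0], 'R': [[-0.002, -1.0, -0.009], [-0.999, 0.002, -0.051], [0.051, 0.009, -0.999]], 't': [0.034, 0.61, 1.544]}
```

View pics/top0.png

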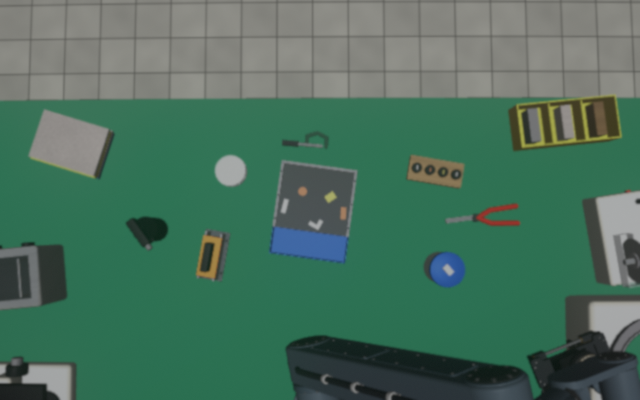

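View pics/scene0.png

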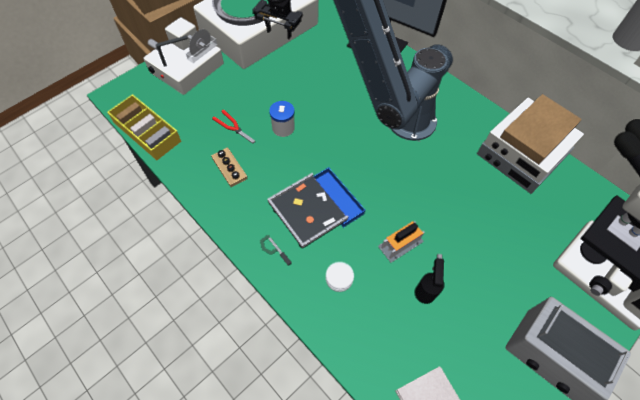

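The top view shows the plate at about (317,195), the tray at (310,244), and the rack with its orange scraper at (212,255) on the robot's left. The crop-ends are at (302,191), (331,197), (284,206), (343,213) and (316,225).

```bash
cat >h.py <<'E'
from rig import get_obs, cams, job
import cv2, numpy as np
from scipy.spatial.transform import Rotation as Rt
def ray(m,px,z):
    K=np.array([[m['fx'],0,m['cx']],[0,m['fy'],m['cy']],[0,0,1.]]); R=np.array(m['R']);t=np.array(m['t'])
    u=cv2.undistortPoints(np.array(px,float).reshape(-1,1,2),K,np.array(m['dist'])).reshape(-1,2)
    d=np.c_[u,np.ones(len(u))]@R; c=-R.T@t
    return c+d*((z-c[2])/d[:,2])[:,None]
def blobs(img,lo,hi,z,m,amin=15,roi=None):
    h=cv2.inRange(cv2.cvtColor(img,cv2.COLOR_BGR2HSV),np.array(lo),np.array(hi))
    if roi: k=np.zeros_like(h); x0,y0,x1,y1=roi; k[y0:y1,x0:x1]=255; h&=k
    cs,_=cv2.findContours(h,cv2.RETR_EXTERNAL,cv2.CHAIN_APPROX_NONE); out=[]
    for c in cs:
        if cv2.contourArea(c)<amin: continue
        P=ray(m,c.reshape(-1,2),z)[:,:2]
        (cx,cy),(w,l),a=cv2.minAreaRect((P*1000).astype(np.float32))
        if w>l: w,l,a=l,w,a+90
        px=c.reshape(-1,2).mean(0)
        # a = direction of short side (deg from x); long side dir a+90
        out.append((px.round().tolist(),round(cx),round(cy),round(w),round(l),round((a+90+90)%180-90,1)))
    return out
def tool(v):  # world shift -> tool axes
    return Rt.from_quat(get_obs()['tool_rot']).inv().apply(v)
E
python3 - <<'E'
from h import *
m=cams.camera_model("top"); im=cv2.imread("pics/top0.png")
print("px, cx,cy,short,long,longdir")
print("orange",blobs(im,(8,120,80),(25,255,255),.071,m,roi=(190,220,240,290)))
print("blue",blobs(im,(105,120,60),(125,255,255),.034,m,roi=(260,150,370,270)))
print("plate",blobs(im,(0,0,30),(180,70,110),.05,m,roi=(265,155,370,240)))
m2=cams.camera_model("scene"); im2=cv2.imread("pics/scene0.png")
print("orange2",blobs(im2,(8,120,80),(25,255,255),.071,m2,roi=(370,210,440,270)))
print("blue2",blobs(im2,(105,120,60),(125,255,255),.034,m2,roi=(300,150,370,230)))
E
```

```text
px, cx,cy,short,long,longdir
orange [([209.0, 256.0], 460, 344, 56, 118, -9.9)]
blue [([309.0, 244.0], 494, 54, 77, 224, 82.2)]
plate [([314.0, 199.0], 629, 35, 190, 223, 81.8)]
orange2 [([404.0, 235.0], 463, 347, 57, 120, -10.1)]
blue2 [([340.0, 197.0], 498, 62, 102, 244, 74.9)]
```

Plate centre is about (0.629, 0.035) with yaw -8°. The scraper is at about (0.461, 0.346), its long axis at -10°. The tray agrees with both, so I'm moving.

Request:
servo_tool:
  moves: "0.368 -0.32 -0.08 -70 0.087;0.368 -0.32 -0.08 -70 0.087;0.368 -0.32 -0.08 -70 0.087;0.368 -0.32 -0.08 -70 0.087;0.368 -0.32 -0.08 -70 0.087;0.368 -0.32 -0.08 -70 0.087;0.368 -0.32 -0.08 -70 0.087;0.368 -0.32 -0.08 -70 0.087;0.368 -0.32 -0.08 -70 0.087;0.368 -0.32 -0.08 -70 0.087"
  grip_force: 40

```text
time: 0.93
position: [0.4166, -0.2194, 0.2901]
tool_rot: [0.7, 0.714, 0.0, -0.0]
ft_force: [1.4, -1.3, -1.1]
grip_width: 0.0868
grip_force: 0.0
```

Request:
servo_tool:
  moves: "0.415 0.04 0 -71 0.087;0.415 0.04 0 -71 0.087;0.415 0.04 0 -71 0.087;0.415 0.04 0 -71 0.087;0.415 0.04 0 -71 0.087;0.415 0.04 0 -71 0.087;0.415 0.04 0 -71 0.087;0.415 0.04 0 -71 0.087;0.415 0.04 0 -71 0.087;0.415 0.04 0 -71 0.087"

```text
time: 1.77
position: [0.4496, 0.1959, 0.2898]
tool_rot: [0.155, 0.988, -0.0, -0.0]
ft_force: [1.2, -0.6, 0.6]
grip_width: 0.0871
grip_force: 0.0
```

```bash
python3 - <<'E'
from h import *
im=cams.camera("wrist"); m=cams.camera_model("wrist"); o=get_obs()
cv2.imwrite("pics/w1.png",im)
print(o['position'],Rt.from_quat(o['tool_rot']).as_matrix().round(3).tolist(),o['q'])
print("cam",(-np.array(m['R']).T@m['t']).round(3))
print(blobs(im,(8,120,80),(25,255,255),.071,m,amin=200))
E
```

```text
[0.4500632  0.20315503 0.29007787] [[-0.955, 0.298, 0.001], [0.298, 0.955, 0.007], [0.001, 0.007, -1.0]] [ 0.19294176  0.26562553  1.66908226  0.00731962  1.20403784 -1.07824144]
cam [0.386 0.222 0.452]
[([462.0, 313.0], 685, 335, 22, 461, 72.5), ([516.0, 269.0], 640, 406, 26, 81, -13.1), ([135.0, 267.0], 492, -60, 34, 81, -32.0), ([443.0, 144.0], 461, 353, 57, 121, -9.6)]
```

View pics/w1.png

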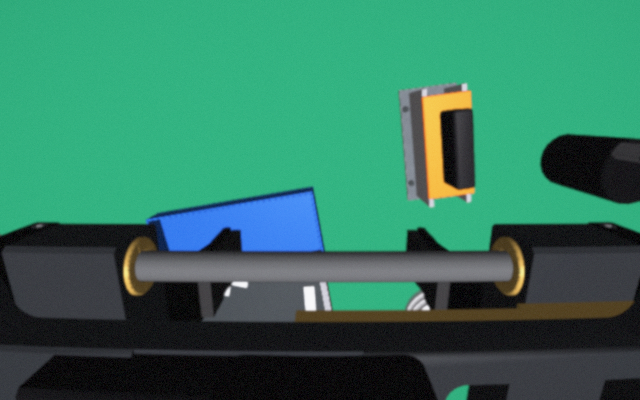

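The wrist view shows the scraper flange at (443,144), with the spray bottle to its right at about (590,165) and the tray at left. I'll go above the handle and look once more at rest.

Request:
servo_tool:
  moves: "0.033 0.142 0.06 -7 0.087;0.033 0.142 0.06 -7 0.087;0.033 0.142 0.06 -7 0.087;0.033 0.142 0.06 -7 0.087;0.033 0.142 0.06 -7 0.087;0.033 0.142 0.06 -7 0.087;0.033 0.142 0.06 -7 0.087;0.033 0.142 0.06 -7 0.087"

```text
time: 2.48
position: [0.4633, 0.3378, 0.2304]
tool_rot: [0.098, 0.995, -0.0, 0.0]
ft_force: [-0.1, -1.3, -0.1]
grip_width: 0.0872
grip_force: 0.0
```

```bash
python3 - <<'E'
from h import *
im=cams.camera("wrist"); m=cams.camera_model("wrist"); o=get_obs()
cv2.imwrite("pics/w2.png",im)
R=Rt.from_quat(o['tool_rot']).as_matrix()
print(o['position'],np.degrees(np.arctan2(R[1,0],R[0,0])),o['ft_force'])
print(blobs(im,(8,120,80),(25,255,255),.071,m,amin=200))
E
```

```text
[0.46343532 0.33777474 0.23066275] 168.74713678621757 [-0.11847768 -0.60289716 -0.33736581]
[([464.0, 313.0], 638, 469, 18, 385, 78.7), ([517.0, 269.0], 593, 525, 21, 68, -5.9), ([136.0, 265.0], 513, 120, 29, 69, -26.0), ([330.0, 179.0], 461, 345, 56, 120, -9.9)]
```

View pics/w2.png

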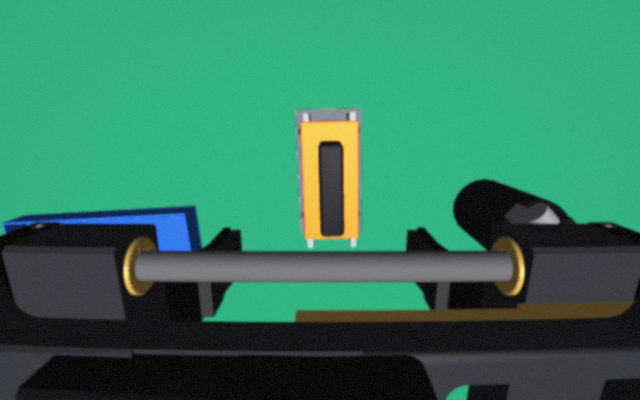

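Handle dead ahead at (331,188), rails on both sides. I'm descending to grip it.

Request:
servo_tool:
  moves: "0.004 0.0075 0.02 -1.3 0.087;0.004 0.0075 0.05 -1.3 0.087;0.004 0.0075 0.085 -1.3 0.087;0.004 0.0075 0.11 -1.3 0.087;0.004 0.0075 0.13 -1.3 0.087;0.004 0.0075 0.145 -1.3 0.087;0.004 0.0075 0.152 -1.3 0.087;0.004 0.0075 0.152 -1.3 0.087"

```text
time: 3.2
position: [0.4603, 0.3458, 0.0771]
tool_rot: [0.087, 0.996, -0.001, -0.001]
ft_force: [-0.3, 0.5, 0.1]
grip_width: 0.0871
grip_force: 0.0
```

Request:
servo_tool:
  moves: "0 0 0 0 0.015;0 0 0 0 0.015;0 0 0 0 0.015;0 0 0 0 0.015;0 0 0 0 0.015;0 0 0 0 0.015;0 0 0 0 0.015;0 0 0 0 0.015"
  grip_force: 45

```text
time: 3.87
position: [0.4607, 0.3472, 0.0781]
tool_rot: [0.086, 0.996, 0.0, 0.0]
ft_force: [-0.4, 0.5, 0.4]
grip_width: 0.0418
grip_force: 0.0
```

Request:
servo_tool:
  moves: "0 0 0 0 0.015;0 0 0 0 0.015;0 0 0 0 0.015;0 0 0 0 0.015;0 0 0 0 0.015;0 0 0 0 0.015;0 0 0 0 0.015;0 0 0 0 0.015"

```text
time: 4.53
position: [0.4604, 0.3465, 0.0779]
tool_rot: [0.086, 0.996, -0.001, -0.0]
ft_force: [-0.7, -3.7, 1.8]
grip_width: 0.0218
grip_force: 45.0
```

```bash
python3 -c "
from rig import get_obs;o=get_obs();print(o)"
```

```text
{'time': 4.5333, 'q': array([ 4.51701726e-01,  6.64384644e-01,  1.67221193e+00, -7.00481250e-04,
        8.06174828e-01, -9.46658136e-01]), 'joint_velocities': array([-0.00085402,  0.0009583 , -0.00170568,  0.00669937, -0.0021894 ,
        0.00249876]), 'joint_torque': array([ 1.63248997e+00, -4.30270994e+01, -1.23197544e+01,  7.19085597e-01,
       -5.36711141e-01,  3.94209070e-03]), 'position': array([0.46035468, 0.34654572, 0.07792926]), 'tool_rot': array([ 8.58697267e-02,  9.96306167e-01, -5.18899305e-04, -3.76718737e-04]), 'ft_force': array([-0.67201102, -3.74349101,  1.75792303]), 'moment': array([-0.57191571, -0.03366248,  0.01100544]), 'grip_force': 44.98832225550359, 'grip_width': 0.02179544095234834}
```

Request:
servo_tool:
  moves: "0 0 -0.01 0 0.015;0 0 -0.03 0 0.015;0 0 -0.05 0 0.015;0 0 -0.075 0 0.015;0 0 -0.1 0 0.015;0 0 -0.12 0 0.015;0 0 -0.12 0 0.015"

```text
time: 5.12
position: [0.4632, 0.3494, 0.2025]
tool_rot: [0.086, 0.996, 0.003, 0.004]
ft_force: [1.3, 0.8, -3.9]
grip_width: 0.0215
grip_force: 45.0
```

Request:
servo_tool:
  moves: "-0.2 -0.16 0 40 0.015;-0.2 -0.16 0 40 0.015;-0.2 -0.16 0 40 0.015;-0.2 -0.16 0 40 0.015;-0.2 -0.16 0 40 0.015;-0.2 -0.16 0 40 0.015;-0.28 -0.22 0 70 0.015;-0.28 -0.22 0 70 0.015;-0.28 -0.22 0 70 0.015;-0.28 -0.22 0 70 0.015"

```text
time: 5.95
position: [0.703, 0.0769, 0.1956]
tool_rot: [0.637, 0.771, 0.0, 0.002]
ft_force: [0.1, 0.5, -4.2]
grip_width: 0.0218
grip_force: 45.0
```

```bash
python3 - <<'E'
from h import *
im=cams.camera("wrist"); m=cams.camera_model("wrist"); o=get_obs()
cv2.imwrite("pics/w3.png",im)
R=Rt.from_quat(o['tool_rot']).as_matrix()
print(o['position'],np.degrees(np.arctan2(R[1,0],R[0,0])),o['ft_force'],o['moment'],o['q'])
E
```

```text
[0.70039248 0.07968848 0.19532097] 100.66798583455545 [-0.96820624  0.59608838 -4.52533241] [ 0.07191527 -0.06553581 -0.00101282] [-4.51285056e-02  6.66129036e-01  1.23719734e+00  7.07329986e-04
  1.23913300e+00 -2.31550884e-01]
```

View pics/w3.png

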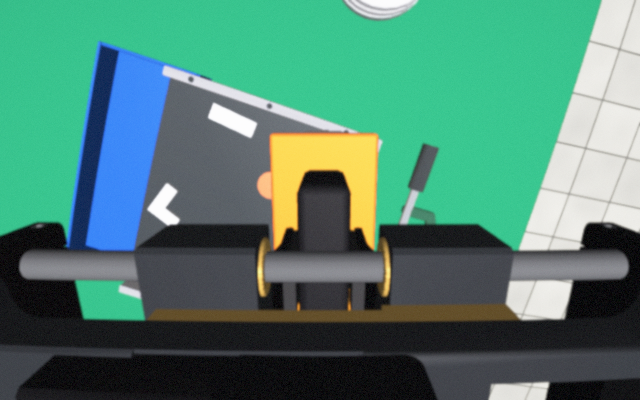

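The +y rim runs from (163,68) to (378,140). The silver strip is at (232,120), the L at (163,203), and the disc at (265,185).

```bash
python3 - <<'E'
from h import *
m=cams.camera_model("wrist"); im=cv2.imread("pics/w3.png"); h=cv2.cvtColor(im,cv2.COLOR_BGR2HSV)
blue=cv2.inRange(h,np.array((100,120,60)),np.array((125,255,255)))
grn=cv2.inRange(h,np.array((60,80,60)),np.array((95,255,255)))
# rim outer edge: lowest green pixel above rim per column
c=[(x,np.where(grn[40:150,x])[0].max()+40.5) for x in range(215,330,5)]
P=ray(m,c,.065)[:,:2]; d=np.linalg.svd(P-P.mean(0))[2][0]; print("rim outer",P.mean(0),np.degrees(np.arctan2(d[1],d[0])))
ex=np.array([np.cos(np.radians(-8.1)),np.sin(np.radians(-8.1))]); ey=np.array([-ex[1],ex[0]])
print("plate y of rim outer (nominal .113):",((P-[.629,.035])@ey).round(4)[[0,10,-1]])
e=[(np.where(blue[y,:230])[0].max()+.5,y) for y in range(100,215,5)]
Q=ray(m,e,.05)[:,:2]; print("front x (nominal -.095):",((Q-[.629,.035])@ex).round(4))
d=np.linalg.svd(Q-np.median(Q,0))[2][0];print(np.degrees(np.arctan2(d[1],d[0])))
E
```

```text
rim outer [0.64054042 0.15062503] -8.200192733069983
plate y of rim outer (nominal .113): [0.1163 0.1163 0.116 ]
front x (nominal -.095): [-0.0984 -0.0984 -0.0983 -0.0991 -0.099  -0.0989 -0.0989 -0.0988 -0.0988
 -0.0987 -0.0986 -0.0986 -0.0985 -0.0985 -0.0985 -0.0984 -0.0984 -0.0984
 -0.0983 -0.0983 -0.0992 -0.0983 -0.0983]
-97.94228389531625
```

Request:
servo_tool:
  moves: "-0.0146 0.0034 0 18.7 0.015;-0.0146 0.0034 0 18.7 0.015;-0.0146 0.0034 0 18.7 0.015;-0.0146 0.0034 0.02 18.7 0.015;-0.0146 0.0034 0.04 18.7 0.015;-0.0146 0.0034 0.055 18.7 0.015;-0.0146 0.0034 0.065 18.7 0.015;-0.0146 0.0034 0.07 18.7 0.015;-0.0146 0.0034 0.07 18.7 0.015;-0.0146 0.0034 0.07 18.7 0.015"

```text
time: 6.83
position: [0.7052, 0.0692, 0.128]
tool_rot: [0.75, 0.662, 0.0, -0.0]
ft_force: [-0.2, 0.2, -4.2]
grip_width: 0.0215
grip_force: 45.0
```

```bash
cat >st.py <<'E'
from h import *
o=get_obs(); R=Rt.from_quat(o['tool_rot']).as_matrix(); p=o['position']
ex=np.array([np.cos(np.radians(-8.1)),np.sin(np.radians(-8.1))]); ey=np.array([-ex[1],ex[0]])
d=p[:2]-[.6265,.037]
print("plate xy",(d@ex).round(4),(d@ey).round(4),"z",p[2].round(4),"ang",np.degrees(np.arctan2(R[1,0],R[0,0])).round(2),"F",o['ft_force'].round(2),"M",o['moment'].round(2),"t",o['time'])
E
python3 st.py
```

```text
plate xy 0.0734 0.043 z 0.128 ang 82.85 F [-0.21  0.15 -4.23] M [-0.03 -0.14 -0.06] t 6.8333
```

Request:
servo_tool:
  moves: "-0.002 0.002 0.003 1 0.015;-0.002 0.002 0.006 1 0.015;-0.002 0.002 0.009 1 0.015;-0.002 0.002 0.01 1 0.015;-0.002 0.002 0.01 1 0.015;-0.002 0.002 0.01 1 0.015"

```text
time: 7.33
position: [0.7068, 0.0666, 0.118]
tool_rot: [0.756, 0.655, -0.0, -0.0]
ft_force: [-0.9, 0.3, -4.1]
grip_width: 0.0215
grip_force: 45.0
```

Request:
servo_tool:
  moves: "0 0 0.001 0 0.015;0 0 0.002 0 0.015;0 0 0.003 0 0.015;0 0 0.003 0 0.015;0 0 0.003 0 0.015"

```text
time: 7.75
position: [0.7068, 0.0666, 0.1149]
tool_rot: [0.756, 0.655, -0.0, -0.0]
ft_force: [0.1, 0.5, -4.9]
grip_width: 0.0218
grip_force: 45.0
```

Request:
servo_tool:
  moves: "0 0 0.001 0 0.015;0 0 0.002 0 0.015;0 0 0.003 0 0.015;0 0 0.003 0 0.015;0 0 0.003 0 0.015"

```text
time: 8.17
position: [0.7071, 0.0666, 0.1127]
tool_rot: [0.756, 0.655, 0.0, 0.0]
ft_force: [-0.1, -0.3, -0.9]
grip_width: 0.0213
grip_force: 45.0
```

Contact felt at about 3.5 N with TCP z ≈ 0.1127. I'll press 0.8 mm more and check.

Request:
servo_tool:
  moves: "0 0 0.0008 0 0.015;0 0 0.0008 0 0.015;0 0 0.0008 0 0.015;0 0 0.0008 0 0.015"

```text
time: 8.5
position: [0.7071, 0.0666, 0.1118]
tool_rot: [0.756, 0.655, 0.0, 0.0]
ft_force: [-0.8, 0.1, 2.7]
grip_width: 0.0215
grip_force: 45.0
```

```bash
python3 st.py
```

```text
plate xy 0.0756 0.0406 z 0.1118 ang 81.8 F [-0.81  0.06  2.67] M [0.01 0.22 0.03] t 8.5
```

Request:
servo_tool:
  moves: "0 -0.004 0 0 0.015;0 -0.01 0 0 0.015;0 -0.016 0 0 0.015;0 -0.022 0 0 0.015;0 -0.028 0 0 0.015;0 -0.034 0 0 0.015;0 -0.04 0 0 0.015"

```text
time: 9.08
position: [0.6677, 0.0723, 0.1119]
tool_rot: [0.756, 0.655, 0.001, 0.001]
ft_force: [4.7, -0.2, 2.4]
grip_width: 0.0218
grip_force: 45.0
```

Request:
servo_tool:
  moves: "0 -0.008 0 0 0.015;0 -0.018 0 0 0.015;0 -0.028 0 0 0.015;0 -0.038 0 0 0.015;0 -0.048 0 0 0.015;0 -0.058 0 0 0.015;0 -0.068 0 0 0.015;0 -0.077 0 0 0.015;0 -0.084 0 0 0.015;0 -0.09 0 0 0.015"

```text
time: 9.92
position: [0.5784, 0.0852, 0.1117]
tool_rot: [0.756, 0.655, 0.001, 0.001]
ft_force: [4.8, -1.0, 2.4]
grip_width: 0.0217
grip_force: 45.0
```

Request:
servo_tool:
  moves: "0 -0.004 0 0 0.015;0 -0.008 0 0 0.015;0 -0.012 0 0 0.015;0 -0.016 0 0 0.015;0 -0.02 0 0 0.015;0 -0.024 0 0 0.015;0 -0.024 0 0 0.015"

```text
time: 10.5
position: [0.5543, 0.0887, 0.1116]
tool_rot: [0.756, 0.655, 0.0, 0.0]
ft_force: [4.3, -0.6, 3.9]
grip_width: 0.0218
grip_force: 45.0
```

```bash
python3 st.py
```

```text
plate xy -0.0788 0.041 z 0.1116 ang 81.8 F [ 4.28 -0.59  3.86] M [-0.15 -1.08  0.01] t 10.5
```

Request:
servo_tool:
  moves: "0 -0.003 0 0 0.015;0 -0.006 0 0 0.015;0 -0.009 0 0 0.015;0 -0.012 0 0 0.015;0 -0.015 0 0 0.015;0 -0.018 0 0 0.015;0 -0.021 0 0 0.015;0 -0.024 0 0 0.015;0 -0.027 0 0 0.015;0 -0.03 0 0 0.015"

```text
time: 11.33
position: [0.5209, 0.0932, 0.1095]
tool_rot: [0.756, 0.655, -0.003, -0.003]
ft_force: [0.5, -0.1, -3.7]
grip_width: 0.022
grip_force: 45.0
```

```bash
python3 st.py
```

```text
plate xy -0.1124 0.0408 z 0.1095 ang 81.8 F [ 0.47 -0.13 -3.69] M [ 0.02 -0.14  0.03] t 11.3333
```

Request:
servo_tool:
  moves: "0 -0.002 -0.02 0 0.015;0 0 -0.045 0 0.015;-0.04 0.04 -0.05 0 0.015;-0.08 0.08 -0.05 0 0.015;-0.08 0.115 -0.05 0 0.015;-0.08 0.15 -0.05 0 0.015;-0.08 0.18 -0.05 0 0.015;-0.08 0.187 -0.05 0 0.015;-0.08 0.187 -0.03 0 0.015;-0.08 0.187 -0.015 0 0.015"

```text
time: 12.17
position: [0.6975, -0.013, 0.1241]
tool_rot: [0.756, 0.655, -0.001, -0.001]
ft_force: [-1.5, 0.4, -5.1]
grip_width: 0.0217
grip_force: 45.0
```

```bash
python3 st.py; python3 - <<'E'
from h import *
a=cams.camera("scene")[140:270,240:400]; b=cams.camera("top")[140:290,240:400]
cv2.imwrite("pics/s4.png",np.hstack([cv2.resize(a,(400,325)),cv2.resize(b,(400,325))]))
E
```

```text
plate xy 0.0774 -0.0395 z 0.1241 ang 81.77 F [-1.55  0.43 -5.14] M [-0.01  0.07  0.  ] t 12.1667
```

View pics/s4.png

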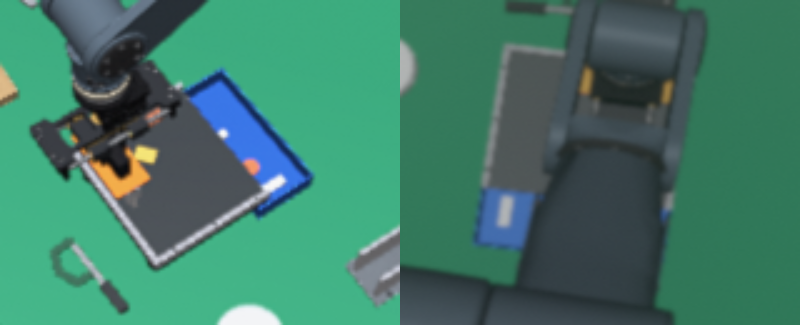

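After the first stroke the disc, the silver strip and the L are in the tray. Gold (147,155) and the copper strip remain, ahead of the blade for stroke two.

Request:
servo_tool:
  moves: "0 0 0.003 0 0.015;0 0 0.006 0 0.015;0 0 0.009 0 0.015;0 0 0.01 0 0.015;0 0 0.011 0 0.015;0 0 0.012 0 0.015;0 0 0.012 0 0.015;0 0 0.012 0 0.015"

```text
time: 12.93
position: [0.6985, -0.013, 0.1144]
tool_rot: [0.756, 0.655, 0.0, 0.0]
ft_force: [-0.3, -0.2, -4.8]
grip_width: 0.0214
grip_force: 45.0
```

```bash
python3 st.py
```

```text
plate xy 0.0783 -0.0394 z 0.1144 ang 81.8 F [-0.34 -0.22 -4.77] M [-0.01 -0.08  0.05] t 12.9333
```

Request:
servo_tool:
  moves: "0 0 0.001 0 0.015;0 0 0.002 0 0.015;0 0 0.0028 0 0.015;0 0 0.0028 0 0.015;0 0 0.0028 0 0.015"

```text
time: 13.35
position: [0.6987, -0.0131, 0.1123]
tool_rot: [0.756, 0.655, 0.0, 0.0]
ft_force: [-0.4, -0.0, 1.7]
grip_width: 0.0218
grip_force: 45.0
```

Request:
servo_tool:
  moves: "0 -0.005 0.0003 0 0.015;0 -0.013 0.0003 0 0.015;0 -0.022 0.0003 0 0.015;0 -0.031 0.0003 0 0.015;0 -0.04 0.0003 0 0.015;0 -0.049 0.0003 0 0.015;0 -0.058 0.0003 0 0.015;0 -0.067 0.0003 0 0.015;0 -0.074 0.0003 0 0.015;0 -0.08 0.0003 0 0.015"

```text
time: 14.18
position: [0.6195, -0.0017, 0.1118]
tool_rot: [0.756, 0.655, 0.001, 0.001]
ft_force: [5.4, -1.4, 2.7]
grip_width: 0.0214
grip_force: 45.0
```

Request:
servo_tool:
  moves: "0 -0.007 0 0 0.015;0 -0.015 0 0 0.015;0 -0.023 0 0 0.015;0 -0.031 0 0 0.015;0 -0.039 0 0 0.015;0 -0.047 0 0 0.015;0 -0.055 0 0 0.015;0 -0.063 0 0 0.015;0 -0.07 0 0 0.015;0 -0.075 0 0 0.015"

```text
time: 15.02
position: [0.5455, 0.009, 0.1117]
tool_rot: [0.756, 0.655, 0.001, 0.001]
ft_force: [5.5, -0.4, 3.0]
grip_width: 0.0215
grip_force: 45.0
```

Request:
servo_tool:
  moves: "0 -0.003 0 0 0.015;0 -0.006 0 0 0.015;0 -0.009 0 0 0.015;0 -0.012 0 0 0.015;0 -0.015 0 0 0.015;0 -0.018 0 0 0.015;0 -0.022 0 0 0.015;0 -0.026 0 0 0.015;0 -0.03 0 0 0.015;0 -0.034 0 0 0.015"

```text
time: 15.85
position: [0.507, 0.0148, 0.1095]
tool_rot: [0.756, 0.655, -0.003, -0.003]
ft_force: [-0.2, -0.3, -4.4]
grip_width: 0.0219
grip_force: 45.0
```

```bash
python3 st.py
```

```text
plate xy -0.1152 -0.0388 z 0.1095 ang 81.81 F [-0.15 -0.25 -4.43] M [-0.05 -0.06 -0.02] t 15.85
```

Request:
servo_tool:
  moves: "0 -0.002 -0.03 0 0.015;0 -0.002 -0.07 0 0.015;0.04 -0.01 -0.1 -7 0.015;0.08 -0.02 -0.11 -14 0.015;0.11 -0.03 -0.11 -21 0.015;0.14 -0.04 -0.11 -28 0.015;0.17 -0.05 -0.11 -35 0.015;0.2 -0.06 -0.11 -42 0.015;0.23 -0.065 -0.11 -49 0.015;0.25 -0.07 -0.11 -56 0.015"

```text
time: 16.68
position: [0.4745, 0.2733, 0.2195]
tool_rot: [0.356, 0.934, -0.001, -0.002]
ft_force: [0.7, 0.1, -3.8]
grip_width: 0.0215
grip_force: 45.0
```

```bash
python3 st.py; python3 - <<'E'
from h import *
a=cams.camera("scene")[140:270,240:400]; b=cams.camera("top")[140:290,240:400]
cv2.imwrite("pics/s5.png",np.hstack([cv2.resize(a,(400,325)),cv2.resize(b,(400,325))]))
E
```

```text
plate xy -0.1837 0.2126 z 0.2195 ang 138.24 F [ 0.67  0.09 -3.77] M [ 0.03 -0.24  0.04] t 16.6833
```

View pics/s5.png

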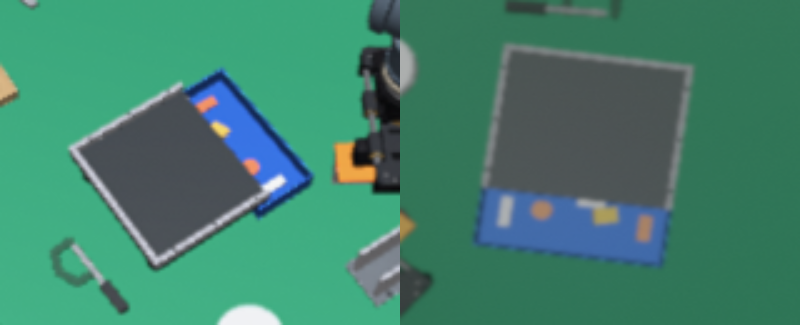

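The plate is clear and all five pieces are in the tray. The L sits at the edge beside the gold piece, at about (591,203). Next the scraper goes back over its rack.

Request:
servo_tool:
  moves: "0.059 0.045 0 -31.9 0.015;0.059 0.045 0 -31.9 0.015;0.059 0.045 0 -31.9 0.015;0.059 0.045 0 -31.9 0.015;0.059 0.045 0 -31.9 0.015;0.059 0.045 0 -31.9 0.015;0.059 0.045 0 -31.9 0.015;0.059 0.045 0 -31.9 0.015;0.059 0.045 0 -31.9 0.015"

```text
time: 17.53
position: [0.4639, 0.3436, 0.2207]
tool_rot: [0.091, 0.996, -0.0, -0.001]
ft_force: [0.6, 0.3, -3.8]
grip_width: 0.0217
grip_force: 45.0
```

```bash
python3 st.py; python3 -c "
from h import *
v=np.array([.4604,.3465,.0779])-get_obs()['position'];print(get_obs()['position'],tool(v))
cv2.imwrite('pics/w6.png',cams.camera('wrist'))"
```

```text
plate xy -0.2042 0.2806 z 0.2207 ang 169.58 F [ 0.57  0.34 -3.78] M [ 0.09 -0.17 -0.01] t 17.5333
[0.46388877 0.34361328 0.22068975] [0.00378218 0.00234421 0.14279222]
```

View pics/w6.png

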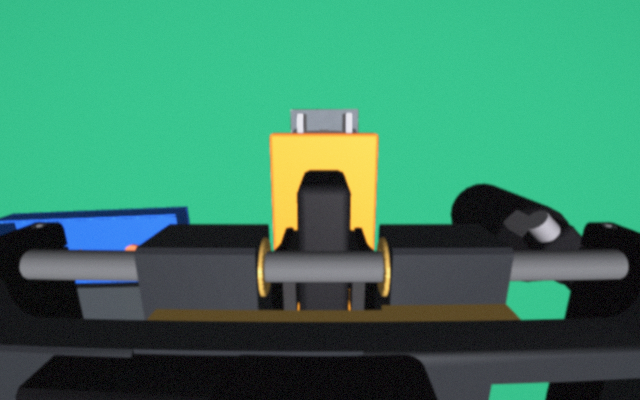

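The rack rails (300 and 349) are symmetric about the scraper (324). Lowering.

Request:
servo_tool:
  moves: "0.004 0.0023 0 -0.5 0.015;0.004 0.0023 0 -0.5 0.015;0.004 0.0023 0.02 -0.5 0.015;0.004 0.0023 0.04 -0.5 0.015;0.004 0.0023 0.055 -0.5 0.015;0.004 0.0023 0.065 -0.5 0.015;0.004 0.0023 0.07 -0.5 0.015;0.004 0.0023 0.07 -0.5 0.015"

```text
time: 18.25
position: [0.4602, 0.3471, 0.1501]
tool_rot: [0.085, 0.996, -0.001, -0.001]
ft_force: [0.3, 0.5, -4.0]
grip_width: 0.0218
grip_force: 45.0
```

```bash
python3 st.py; python3 -c "
from h import *
v=np.array([.4604,.3465,.0779])-get_obs()['position'];print(tool(v))"
```

```text
plate xy -0.2084 0.2836 z 0.1501 ang 170.2 F [ 0.3   0.52 -3.96] M [ 0.09 -0.14  0.05] t 18.25
[-0.00044149 -0.00050313  0.07219566]
```

Request:
servo_tool:
  moves: "0 -0.0005 0.015 0 0.015;0 -0.0005 0.03 0 0.015;0 -0.0005 0.043 0 0.015;0 -0.0005 0.054 0 0.015;0 -0.0005 0.062 0 0.015;0 -0.0005 0.067 0 0.015;0 -0.0005 0.07 0 0.015;0 -0.0005 0.0715 0 0.015;0 -0.0005 0.072 0 0.015;0 -0.0005 0.072 0 0.015"

```text
time: 19.08
position: [0.461, 0.347, 0.0795]
tool_rot: [0.085, 0.996, 0.0, 0.0]
ft_force: [0.2, 0.6, -4.8]
grip_width: 0.0216
grip_force: 45.0
```

Request:
servo_tool:
  moves: "0 0 0.001 0 0.015;0 0 0.0015 0 0.015;0 0 0.0015 0 0.015"

```text
time: 19.33
position: [0.461, 0.347, 0.078]
tool_rot: [0.085, 0.996, 0.0, 0.0]
ft_force: [1.4, 0.2, -1.9]
grip_width: 0.0216
grip_force: 45.0
```

Request:
servo_tool:
  moves: "0 0 0.0003 0 0.06;0 0 0.0003 0 0.06;0 0 0.0003 0 0.06;0 0 0.0003 0 0.06;0 0 0.0003 0 0.06;0 0 0.0003 0 0.06;0 0 0.0003 0 0.06;0 0 0.0003 0 0.06"

```text
time: 20.0
position: [0.4606, 0.3468, 0.0773]
tool_rot: [0.085, 0.996, 0.0, 0.0]
ft_force: [-0.1, -0.1, 0.6]
grip_width: 0.0588
grip_force: 0.0
```

Request:
servo_tool:
  moves: "0 0 0 0 0.06;0 0 -0.01 0 0.06;0 0 -0.03 0 0.06;0 0 -0.06 0 0.06;0 0 -0.1 0 0.06;0 0 -0.14 0 0.06;0 0 -0.15 0 0.06;0 0 -0.15 0 0.06;0 0 -0.15 0 0.06"

```text
time: 20.75
position: [0.4604, 0.3467, 0.2278]
tool_rot: [0.085, 0.996, 0.0, 0.0]
ft_force: [-1.1, -0.6, -1.0]
grip_width: 0.06
grip_force: 0.0
```

```bash
python3 st.py; python3 - <<'E'
from h import *
im=cams.camera("wrist"); m=cams.camera_model("wrist"); print(blobs(im,(8,120,80),(25,255,255),.071,m,amin=200)[-1])
a=cams.camera("top"); b=a[225:275,260:360]
cv2.imwrite("pics/f7.png",np.hstack([cv2.resize(im,(400,250)),cv2.resize(b,(400,250),interpolation=cv2.INTER_CUBIC)]))
E
```

```text
plate xy -0.2081 0.2832 z 0.2278 ang 170.2 F [-1.11 -0.58 -1.05] M [ 0.04 -0.15  0.03] t 20.75
([324.0, 184.0], 460, 346, 56, 118, -9.7)
```

View pics/f7.png

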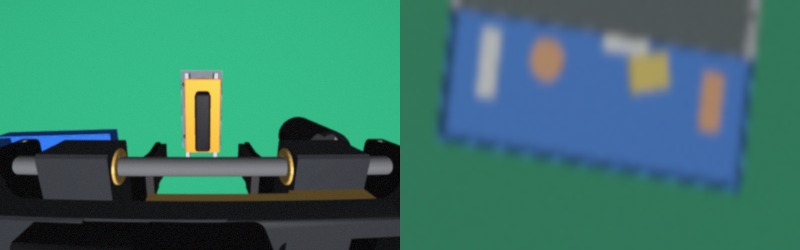

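Request:
servo_tool:
  moves: "-0.1 -0.27 -0.05 0 0.06;-0.1 -0.27 -0.05 0 0.06;-0.1 -0.27 -0.05 0 0.06;-0.1 -0.27 -0.05 0 0.06;-0.1 -0.27 -0.05 0 0.06;-0.1 -0.27 -0.05 0 0.06;-0.1 -0.27 -0.05 0 0.06;-0.1 -0.27 -0.05 0 0.06;-0.1 -0.27 -0.05 0 0.06;-0.1 -0.27 -0.05 0 0.06"

```text
time: 21.68
position: [0.512, 0.0639, 0.2754]
tool_rot: [0.086, 0.996, 0.0, -0.002]
ft_force: [-0.7, 0.8, -0.6]
grip_width: 0.0601
grip_force: 0.0
```

```bash
python3 - <<'E'
from h import *
cv2.imwrite("pics/f8.png",cams.camera("wrist"))
E
```

```text
(no output)
```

View pics/f8.png

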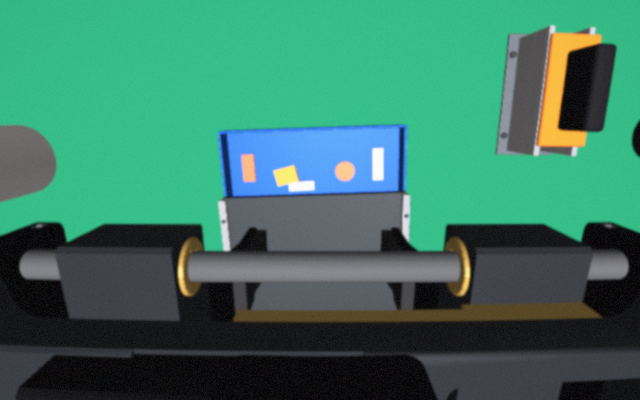

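The strip, gold, L at (301,186), disc and silver strip all lie in the tray, clear in front of the plate edge. The scraper hangs in its rack, so I'm handing in.

```bash
python3 -c "
from rig import job
print(job.hand_in())"
```

```text
the job is handed in; nothing more can be done
None
```

I wiped all five crop-ends into the reclaim tray in two light strokes (about 6–9 N), hung the scraper back in its rack and handed in the job at about 22 s; the hand-in returned no verdict.

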